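# Load a fresh film roll into the wrap dispenser

## Robot

A 6-joint arm with a two-finger parallel gripper is mounted at the origin on a cart in front of the work surface, level with it; the furniture and walls round the work are solid. World frame = base frame: x ahead of the robot, y to its left, z up, the work surface at z = 0. Lengths are in mm, angles in rad, forces in N, time in s.
With the tool pointing down it reaches from about 350 to 875 mm from the base axis. Payload 4.2 kg.
Tool frame: the origin (TCP) lies between the finger pads; the fingertips stand 25 mm ahead of it and the grasp point (between the pads) lies 6 mm ahead of it; z points along the fingers, y is the line along which they close (so a half turn about z gives the same grasp; the last joint's range is limited). The gripper opens to 85 mm and grips with 20 to 120 N. Pads are 22 mm wide; open, the fingers measure 114 mm over their backs; the gripper's body (76 mm by 85 mm) begins 54 mm behind the grasp point. The pads swing forward as they close: fully open they stand 13 mm farther back than shut.
Start: joints at [1.591, 0.385, 0.008, 0, -1.194, -0.259], TCP at [147.804, 607.251, 256.312] pointing down, gripper open.
Joint ranges: [-3.14, 3.14], [-1.21, 2.06], [-1.07, 1.41], [-3.16, 2.05], [-2.99, -0.16], [-3.1, 3.1]. Speed limits (rad/s): [2.79, 2.79, 3.14, 3.14, 3.14, 3.14].

## Interface

Orientations are given as a unit quaternion [x, y, z, w].
In Python, from bench import arm gives the robot as it stands.
- The arm moves only by the shell command python3 -m pendant 'ROWS'. ROWS is JSON, a list of rows, each a list of 7 numbers: the shift along the tool's x, y, z in m, then the turn, a rotation vector about the tool's x, y, z in degrees, then the finger opening in m, from 0 to 0.0854. In form: [[x, y, z, wx, wy, wz, fingers], ...]. A call has 1 to 12 rows; each row shifts and turns the commanded pose from where the row before left it, along the tool's axes as they then stand; what a row does not reach is not made up. A row lasts 1/10 s, in which the tool goes at most 50 mm and 8.59 degrees, less where a joint would pass 70% of its speed; a pose out of reach is approached as far as the arm can. A call is refused whole if a number of a shift passes 0.05 or a number of a turn 8.59, either way. A call with a gripper value outside its range is refused whole. The fingers move at their own pace and stop on an object; the grip force is fixed at half the most. Time passes only in rows, so rows that do not move let the fingers close. It gives the time, the measured TCP pose, the force, the opening and the grip force at its end, in the units of the state.
- arm.read_state(): the state, without advancing time (a new reading comes with each control period).
- arm.get_image(name): name is "side" or "top"; returns a dict with "image" (420x560x3 uint8, red, green, blue), "fx", "fy", "cx", "cy" (pixels), "xyz" and "rotation" of the camera in the world. Camera axes: x right, y down, z forward; pixel columns grow to the right and rows downward; lengths in mm; the calibration is good to about 2 mm. A picture is of the moment at which its call begins. There is no depth.
- arm.job_done(): hands the job in; it is judged then, once.
The state is a dict: "clock": time; "joints": joint angles; "joint_vel": joint speeds; "joint_efforts": joint torques, N m; "position": TCP position; "ee_rot": TCP orientation; "contact_force": force on the tool from outside, world axes, zero at the start; "wrist_torque": the same for the moment, N m; "gripper_width": finger opening in mm; "grasp_force": force on a finger pad.
Only numpy, scipy, OpenCV 4.12 (cv2) and the standard library are available. Lean on these libraries where they do the work, as an engineer would, in place of code of your own. Each camera call takes 0.05 s, during which the arm holds its last target. There are 200 camera calls.

## Task

Load the fresh roll of wrap from its carton into the film dispenser: put one end of its core into the blue sprung hub cup and push the cup back, lower the other end gently into the V cradle until the roll has settled level between the two, and only then let go of it. Then swing the blue keeper fully down over the core in the cradle, without ramming the roll into the dispenser or disturbing the jars, tin, ramekin and tongs standing about.

Things in the scene. Friction and masses are not known exactly. Their poses are not given: they have to be found in the camera images.
- roll: rigid pale blue-green film roll with an orange band, about 0.45 kg. Film 60 mm diameter, 214 mm long; 30 mm core 250 mm long, so an 18 mm stub at each end. Origin at its centre, own y along its axis; both ends alike, either may go to the hub. It starts lying in the carton (walls 18 mm high), axis about 37 mm above the table, between two low ridges that stop it rolling.
- dispenser: film dispenser, fixed to the table; steel base 180 x 330 x 13 mm. Origin under the base's centre; x to its back (away from the cutter rail), y to the side of the sprung hub, z up. The hub's bracket is at y +150 to +157 mm, 122 mm high; the cutter rail is 79 mm in front of the roll's axis, at most 66 mm high.
- roll_home (a point): where the roll's centre lies when home: on the dispenser's centre line, 80 mm above its underside, axes parallel to the dispenser's. The roll's axis is then along y and its core end touches the thrust plate.
- cradle (a point): middle of the open V cradle, at the height of the seated core's axis (80 mm); axes as the dispenser's; at dispenser y -118 mm. The V is 13 mm long along y, flanks 55 degrees steep, 40 mm wide at its top, which is 3 mm above this point. At its outer side stands a thrust plate: inner face at dispenser y -125 mm, top 80 mm high.
- hub_cup (a point): mouth centre of the blue hub cup, which opens towards the cradle. Mouth 46 mm wide, narrowing to a 37 mm bore; 11 mm deep. Its axis is 3.5 mm above roll_home, as the 30 mm core lies on the bore's floor. At rest the mouth is at dispenser y +108 mm, and cup bottom to thrust plate is 244 mm, 6 mm less than the roll: the roll goes in tilted, hub end low, pushing the cup back.
- hub (a joint): how far the hub cup is pushed back, m: 0 at rest, 0.020 at its stop, 0.006 with the roll home. Spring: 3.5 N at rest, 5.6 N at 0.006, 10.5 N at 0.020.
- keeper (a joint): angle of the keeper, rad: 0 shut (level over the core, 2 mm above it), about 1.6 upright, 2.0 fully open (leaning back); it starts open. It turns about dispenser y, is stiff enough to stay where it is left, and needs about 1 N at its tip. It cannot shut on a core that is not settled in the cradle.
- keeper_pivot (a point): the pivot of the keeper, at dispenser x +52, y -116, z 101 mm. The shut keeper runs from here 80 mm along dispenser -x; its arm is 8 mm thick and wide.
- keeper_tip (a point): middle of the thumb bar at the keeper's free end: 12 mm diameter, 44 mm long along dispenser y, standing outwards (dispenser -y) clear of the roll. 74 mm from the pivot's axis; at dispenser y -138 mm. Push it here, beside the roll: the film stands 5 mm higher than the shut keeper.
- spice_jar_red: spice jar with orange-red contents, 44 mm diameter, 99 mm tall, a bystander; origin under its centre
- spice_jar_green: spice jar with green contents, 44 mm diameter, 99 mm tall, a bystander; origin under its centre
- tin: low steel tin, 86 mm diameter, 40 mm tall, a bystander; origin under its centre
- ramekin: white ramekin, 69 mm diameter, 34 mm tall, a bystander; origin under its centre
- tongs: steel tongs lying at the left, 330 x 65 x 39 mm, a bystander; origin under the centre

How it is judged (in metres and radians):
On the way, in this order (a step that is already met when the one before it is completed fails the run):
1. the roll has pushed the hub cup back by more than 3 mm, while the keeper is open (value of joint hub above 0.003 m and contact force between roll and dispenser above 1 N and value of joint keeper above 0.6 rad), for 0.05 s.
2. the roll lies settled and let go between hub and cradle, the keeper still open (distance between roll and roll_home below 0.006 m and angle between the y axis of roll and the y axis of roll_home, either way round below 0.03 rad and contact force between the fingers and roll below 0.1 N and value of joint keeper above 0.6 rad), for 0.2 s.
3. the keeper is shut over the core (value of joint keeper below 0.1 rad), for 0.2 s.
At the end, for the whole second after the job is handed in: The roll is at rest within 6 mm of its home and parallel to it within 0.03 rad (1.7 degrees), the hub cup pushed back between 3 and 10 mm by it, and the keeper shut to within 0.1 rad (distance between roll and roll_home below 0.006 m and angle between the y axis of roll and the y axis of roll_home, either way round below 0.03 rad and value of joint hub between 0.003 and 0.01 m and value of joint keeper below 0.1 rad and linear speed of roll below 0.02 m/s); the robot touches nothing.
It fails at once if the roll is rammed into the dispenser with more than 60 N (contact force between roll and dispenser above 60 N).
It fails at once if the roll is let go over the dispenser while it is more than 8 mm from its home (dropped in, or let go before it has settled) (distance between roll and roll_home between 0.008 and 0.15 m and contact force between the fingers and roll below 0.1 N).
It fails at once if a bystander (jar, tin, ramekin, tongs) is moved by more than 30 mm (distance of any of spice_jar_red, spice_jar_green, tin, ramekin, tongs from where it was at the start of the episode above 0.03 m).
It also fails if it takes over 54 s, if anything falls off the work surface, if the arm or the gripper's body presses on something with over 40 N, if the wrist force passes 120 N, or if a joint passes its speed limit or range.

## Working session

There is one attempt and no reset: what is moved stays moved. The work goes in short steps, Python scripts to look and compute and a shell command to move; the robot and the scene stay as the last step left them, time stands still between calls to the robot, and variables do not carry over. Pictures are saved under pics/ and viewed, at most 10 in all, crops included, and the job is handed in when it is done.

```bash
mkdir -p pics; ls
python3 - <<'E'
from bench import arm
import cv2,numpy as np
s=arm.read_state();print({k:np.round(v,3).tolist() for k,v in s.items()})
for n in("top","side"):
    d=arm.get_image(n);cv2.imwrite(f"pics/{n}0.png",d["image"][:,:,::-1])
    print(n,d["fx"],d["fy"],d["cx"],d["cy"],np.round(d["xyz"],1).tolist(),np.round(d["rotation"],4).tolist())
E
```

```text
pics
{'clock': 0.0, 'joints': [1.591, 0.386, 0.007, -0.001, -1.194, -0.259], 'joint_vel': [-0.001, 0.0, 0.002, 0.001, 0.0, 0.0], 'joint_efforts': [0.0, -39.229, 18.84, 4.186, -0.005, -0.0], 'position': [147.701, 606.753, 255.213], 'ee_rot': [0.993, -0.119, -0.0, 0.001], 'contact_force': [0.341, 0.181, 1.315], 'wrist_torque': [-0.031, -0.009, -0.056], 'grasp_force': 0.0, 'gripper_width': 85.233}
top 506.6097248325633 506.6097248325633 274.00298356756207 209.21277506563675 [406.9, 182.5, 1967.5] [0.7081, -0.7048, 0.0329, -0.0285]
side 511.6389442119724 511.6389442119724 280.4612851123554 201.52807195489504 [46.5, -1146.9, 973.8] [0.8578, -0.16, 0.1001, -0.4781]
```

View pics/top0.png

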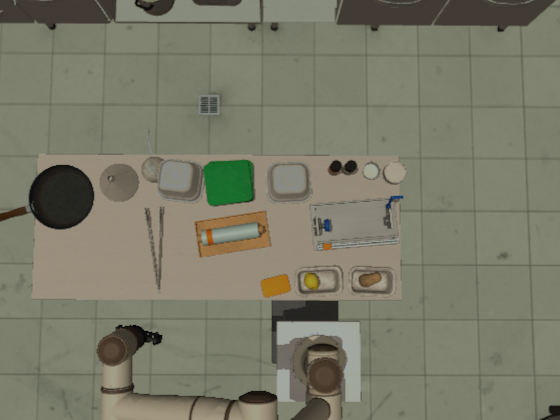

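View pics/side0.png

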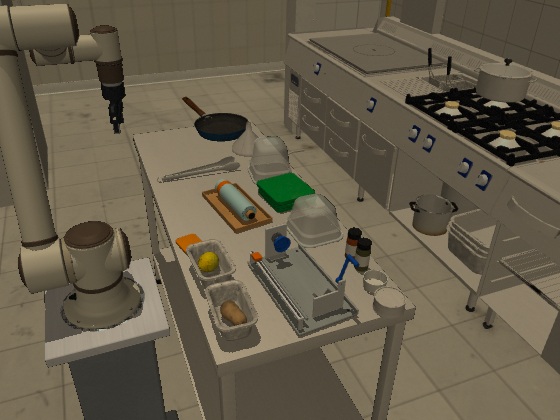

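The top view shows the roll in its carton at about (232,233), with the orange band on the left end. The dispenser is at about (355,224), hub on the left and the blue keeper on the right at (395,203). The side view confirms this. Next I'll enlarge both.

Run:
```python
import cv2,numpy as np
def crop(n,x,y,w,h,s):
    c=cv2.resize(cv2.imread(f"pics/{n}0.png")[y:y+h,x:x+w],None,fx=s,fy=s,interpolation=cv2.INTER_CUBIC)
    for i in range(0,w,10): cv2.line(c,(i*s,0),(i*s,6 if i%50 else 14),(0,0,255),1)
    for i in range(0,h,10): cv2.line(c,(0,i*s),(6 if i%50 else 14,i*s),(0,0,255),1)
    return c
a=crop("top",300,188,110,68,5);b=crop("top",190,205,90,52,5)
o=np.zeros((a.shape[0]+b.shape[0],550,3),np.uint8);o[:340,:550]=a;o[340:,:450]=b
cv2.imwrite("pics/c1.png",o)
cv2.imwrite("pics/c2.png",crop("side",230,215,140,120,5))
```

```text
(no output)
```

View pics/c1.png

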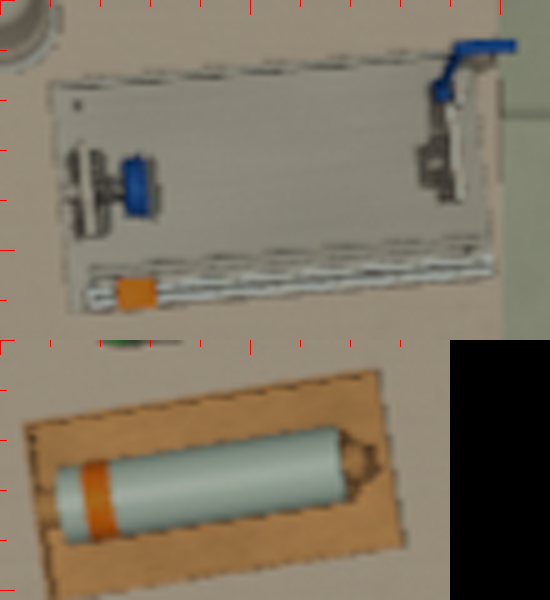

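View pics/c2.png

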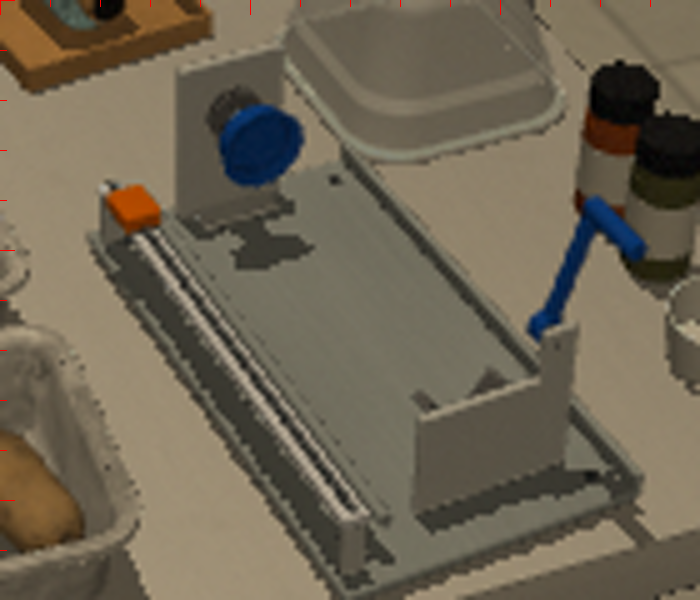

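The enlarged crops give the dispenser's features (cup mouth, thumb bar, pivot, base corners) and the film's corners. I'll fit the poses to these.

```bash
cat > h.py <<'E'
import numpy as np
from scipy.spatial.transform import Rotation as R
from scipy.optimize import least_squares
C={"top":(506.61,274.003,209.213,[406.9,182.5,1967.5],[0.7081,-0.7048,0.0329,-0.0285]),
"side":(511.639,280.461,201.528,[46.5,-1146.9,973.8],[0.8578,-0.16,0.1001,-0.4781])}
def proj(n,P):
    f,cx,cy,t,q=C[n];p=R.from_quat(q).inv().apply(np.atleast_2d(P)-t)
    return np.c_[cx+f*p[:,0]/p[:,2],cy+f*p[:,1]/p[:,2]]
def onplane(n,uv,z):
    f,cx,cy,t,q=C[n];d=R.from_quat(q).apply([(uv[0]-cx)/f,(uv[1]-cy)/f,1])
    return np.array(t)+d*(z-t[2])/d[2]
def pt(x,y,uv0,off,s=5): return ((np.array(uv0)+.5)/s-.5)+np.array(off)
def disp2w(p,P):
    c,s=np.cos(p[2]),np.sin(p[2]);P=np.atleast_2d(P).astype(float)
    return np.c_[p[0]+c*P[:,0]-s*P[:,1],p[1]+s*P[:,0]+c*P[:,1],P[:,2]]
E
python3 - <<'E'
from h import *
T=[((90,165,13),(50,85)),((-90,165,13),(74,312)),((-90,-165,13),(493,275)),((0,108,83.5),(155,187)),((83,-138,168),(486,46)),((52,-116,101),(440,92))]
S=[((0,108,83.5),(262,146)),((83,-138,168),(617,226)),((52,-116,101),(542,325)),((-90,-165,13),(345,590)),((90,-165,13),(637,475)),((-90,165,13),(93,237))]
def res(p,full=False):
    r=[]
    for n,L,o in(("top",T,(300,188)),("side",S,(230,215))):
        q=np.array([pt(0,0,l[1],o) for l in L]);r.append(proj(n,disp2w(p,[l[0] for l in L]))-q)
    return np.vstack(r) if full else np.vstack(r).ravel()
f=least_squares(res,[350,-130,0.1],loss='soft_l1',f_scale=.5,x_scale=[100,100,.1])
print(f.x,np.degrees(f.x[2]));print(np.round(res(f.x,True),2))
o=(190,205-68)
c=[onplane("top",pt(0,0,u,o),37)[:2] for u in((55,468),(65,543),(338,427),(348,502))]
c=np.array(c);print(c.round(1),c.mean(0),"yaw of axis:",np.degrees(np.arctan2(*(-(c[0]+c[1]-c[2]-c[3])/2*[1,-1]))))
E
```

```text
[ 5.23032983e+02 -1.36940310e+02  8.97114344e-02] 5.140086564198987
[[-0.7  -0.55]
 [-1.24  0.45]
 [ 0.14  0.54]
 [-2.85 -0.11]
 [-0.23 -2.13]
 [-0.51 -0.47]
 [-0.44  0.72]
 [ 2.21  1.5 ]
 [ 0.17  0.4 ]
 [-0.34  1.59]
 [ 0.56  2.69]
 [-2.29 -1.12]]
[[493.4 450. ]
 [436.5 441.4]
 [525.7 234.8]
 [468.6 226.7]] [481.06240183 338.23080949] yaw of axis: 8.519080491542145
```

```bash
cat >> h.py <<'E'
import cv2
def wire(p,ka=2.0):
    L=[]
    sq=lambda x0,x1,y0,y1,z:[(x0,y0,z),(x1,y0,z),(x1,y1,z),(x0,y1,z),(x0,y0,z)]
    L.append(sq(-90,90,-165,165,13))
    t=np.linspace(0,2*np.pi,40)
    for y,r in((108,23),(108,25)): L.append([(r*np.cos(a),y,83.5+r*np.sin(a)) for a in t])
    kx,kz=52-74*np.cos(ka),101+74*np.sin(ka)
    L+= [[(52,-116,101),(kx,-116,kz)],[(kx,-116,kz),(kx,-160,kz)],[(-40,-125,80),(40,-125,80)],[(-30,150,122),(30,150,122)],[(-79,-140,66),(-79,140,66)],[(-20,-111.5,83),(20,-111.5,83)]]
    return [disp2w(p,l) for l in L]
def overlay(n,img,box,s,lines,out):
    x,y,w,h=box
    c=cv2.resize(img[y:y+h,x:x+w],None,fx=s,fy=s,interpolation=cv2.INTER_CUBIC)
    for l in lines:
        q=((proj(n,l)-[x,y]+.5)*s-.5)
        cv2.polylines(c,[np.round(q).astype(int)],False,(0,0,255),1)
    cv2.imwrite(out,c)
E
python3 - <<'E'
from h import *
p=[523.03,-136.94,.0897]
overlay("top",cv2.imread("pics/top0.png"),(303,190,104,70),7,wire(p),"pics/o1.png")
overlay("side",cv2.imread("pics/side0.png"),(240,220,130,118),5,wire(p),"pics/o2.png")
E
```

```text
(no output)
```

View pics/o1.png

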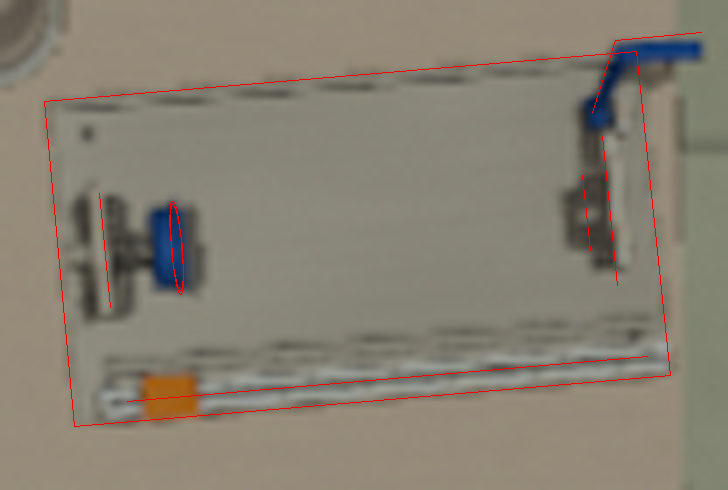

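View pics/o2.png

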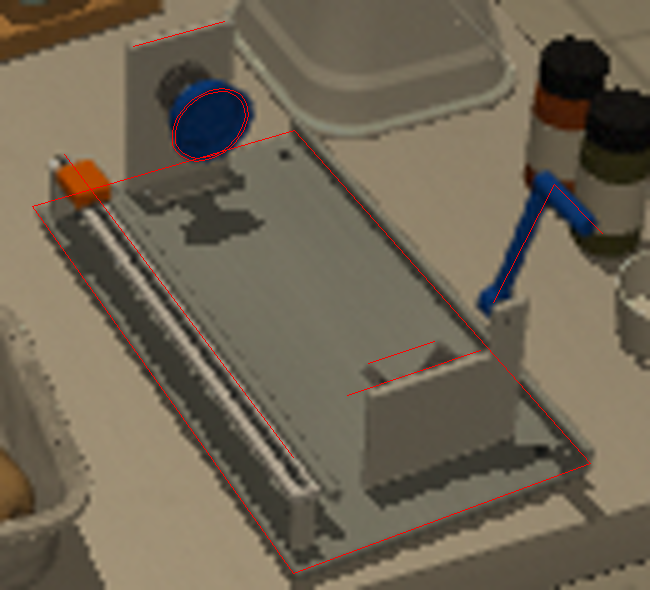

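The overlay fits to within 1–2 px. In the top view the cup and plate sit about 1 px right of the model, and the thumb bar suggests a keeper angle near 1.9. I'll use dispenser pose (523, -139, 5.1°) and roll (481, 338, yaw 8.5°). Next is the approach.

```bash
cat >> h.py <<'E'
P=[522.8,-139.0,.0897]
def Rt(yaw,tilt=0):  # tool x along roll axis towards -y (yaw deg), z down; tilt deg about horizontal: hub end (+y) low if >0
    x=np.array([np.sin(np.radians(yaw)),-np.cos(np.radians(yaw)),0]);z=np.array([0,0,-1.])
    m=R.from_matrix(np.c_[x,np.cross(z,x),z]);return m*R.from_rotvec([0,tilt,0],degrees=True)
def go(pos,Rg,s=None,frompose=None):
    from bench import arm
    s=s or arm.read_state();p,q=frompose or (np.array(s["position"]),R.from_quat(s["ee_rot"]))
    print("shift(start frame)",(q.inv().apply(np.array(pos)-p)).round(1),"shift(goal frame)",(Rg.inv().apply(np.array(pos)-p)).round(1),"turn",(q.inv()*Rg).as_rotvec(degrees=True).round(2))
E
python3 - <<'E'
from h import *
print(Rt(8.5,5).apply([[1,0,0]]))
go([481,338,110],Rt(8.5))
E
```

```text
[[ 0.14724695 -0.98525236  0.08715574]]
shift(start frame) [387.4 182.  145.7] shift(goal frame) [ 315.1 -289.9  145.3] turn [ 0.1  -0.07 67.81]
```

```bash
python3 -m pendant '[[0.043,0.0202,0.005,0,0,0,0.085],[0.043,0.0202,0.005,0,0,0,0.085],[0.043,0.0202,0.005,0,0,0,0.085],[0.043,0.0202,0.005,0,0,0,0.085],[0.043,0.0202,0.005,0,0,0,0.085],[0.043,0.0202,0.005,0,0,0,0.085],[0.043,0.0202,0.005,0,0,0,0.085],[0.043,0.0202,0.005,0,0,0,0.085],[0.043,0.0202,0.005,0,0,0,0.085]]'
python3 -m pendant '[[0,0,0.01,0,0,8.47,0.085],[0,0,0.01,0,0,8.47,0.085],[0,0,0.01,0,0,8.47,0.085],[0,0,0.01,0,0,8.47,0.085],[0,0,0.01,0,0,8.47,0.085],[0,0,0.01,0,0,8.47,0.085],[0,0,0.01,0,0,8.47,0.085],[0,0,0.01,0,0,8.47,0.085],[0,0,0,0,0,0,0.085]]'
python3 - <<'E'
from h import *
go([481,338,40],Rt(8.5))
E
```

```text
clock: 1.0
position: [481.9, 337.5, 210.8]
ee_rot: [0.993, -0.119, -0.0, 0.0]
contact_force: [1.1, 1.0, -0.1]
gripper_width: 85.3
grasp_force: 0.0
clock: 1.9
position: [479.9, 338.1, 129.4]
ee_rot: [0.758, -0.652, -0.0, 0.002]
contact_force: [-0.2, -0.8, -0.2]
gripper_width: 84.7
grasp_force: 0.0
shift(start frame) [ 0.1 -1.4 89.4] shift(goal frame) [ 0.3 -1.1 89.4] turn [ 0.2  -0.14  0.04]
```

Now go down, close and check.

```bash
python3 -m pendant '[[0,-0.001,0.03,0,0,0,0.085],[0,0,0.03,0,0,0,0.085],[0,0,0.02,0,0,0,0.085],[0,0,0.009,0,0,0,0.085],[0,0,0,0,0,0,0.085]]'
python3 -m pendant '[[0,0,0,0,0,0,0.04],[0,0,0,0,0,0,0.04],[0,0,0,0,0,0,0.04],[0,0,0,0,0,0,0.04],[0,0,0,0,0,0,0.04],[0,0,0,0,0,0,0.04],[0,0,0,0,0,0,0.04]]'
```

```text
clock: 2.4
position: [481.5, 338.8, 41.4]
ee_rot: [0.758, -0.652, 0.0, 0.001]
contact_force: [0.7, 0.9, 0.1]
gripper_width: 84.9
grasp_force: 0.0
clock: 3.1
position: [482.2, 339.9, 44.2]
ee_rot: [0.758, -0.652, 0.0, -0.001]
contact_force: [-2.8, 0.5, 5.8]
gripper_width: 58.2
grasp_force: 64.0
```

```bash
python3 -m pendant '[[0,0,-0.01,0,0,0,0.04],[0,0,-0.02,0,0,0,0.04],[0,0,-0.03,0,0,0,0.04],[0,0,-0.04,0,0,0,0.04],[0,0,-0.03,0,0,0,0.04],[0,0,-0.01,0,0,0,0.04],[0,0,0,0,0,0,0.04],[0,0,0,0,0,0,0.04]]'
python3 - <<'E'
from h import *
from bench import arm
s=arm.read_state();p=np.array(s["position"]);q=R.from_quat(s["ee_rot"])
t=np.linspace(0,2*np.pi,24)
def cyl(r,h):return [[(h*k,r*np.cos(a),g+r*np.sin(a)) for a in t] for k in(-1,1)]+[[(-h,r,g),(h,r,g)],[(-h,-r,g),(h,-r,g)]]
g=6
L=[q.apply(np.array(l))+p for l in cyl(30,107)+cyl(15,125)]
im=[]
for n in("top","side"):
    i=arm.get_image(n)["image"][:,:,::-1].copy();cv2.imwrite(f"pics/{n}1.png",i)
    c=proj(n,[q.apply([0,0,6])+p])[0];b=(int(c[0])-50,int(c[1])-28 if n=="top" else int(c[1])-28,100,58)
    overlay(n,i,b,5,L,f"pics/t.png");im.append(cv2.imread("pics/t.png"))
cv2.imwrite("pics/g1.png",np.vstack(im))
print(p,s["contact_force"])
E
```

```text
clock: 3.9
position: [480.6, 338.2, 180.1]
ee_rot: [0.758, -0.653, -0.001, 0.002]
contact_force: [-0.2, -0.6, -4.2]
gripper_width: 58.1
grasp_force: 66.3
[480.57035227 338.19772301 180.11695529] [-0.2246215  -0.63601094 -4.21525649]
```

View pics/g1.png

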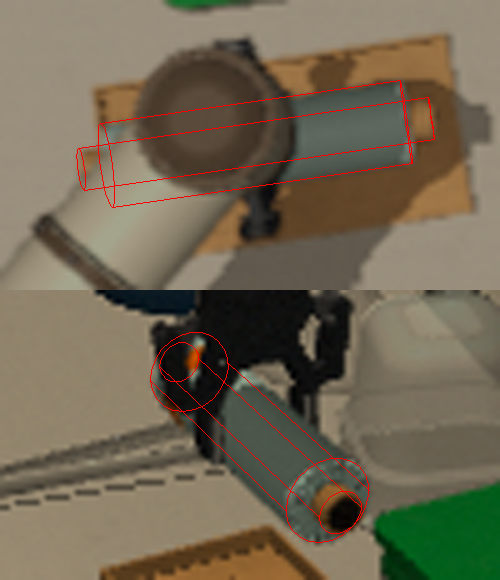

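The overlay matches the gripped roll to within 1–2 mm in both views, so its centre is 6 mm ahead of the TCP. I'm planning the insertion at 9.5° tilt, which lifts the film over the cradle as it goes in.

```bash
cat >> h.py <<'E'
def tcp_for(E,tilt,p=P,g=6,a=125):  # E hub end of core in dispenser mm
    t=np.radians(tilt);c=np.array(E,float)-a*np.array([0,np.cos(t),-np.sin(t)])
    Rg=Rt(np.degrees(p[2]),tilt);return disp2w(p,c)[0]-Rg.apply([0,0,g]),Rg
E
python3 - <<'E'
from h import *
for E in((0,98,162.5),(0,98,82.5)):
    t,Rg=tcp_for(E,9.5);print(t.round(1));go(t,Rg)
E
```

```text
[ 525.  -163.2  189. ]
shift(start frame) [502.4  30.6  -7.8] shift(goal frame) [498.    0.9  73.8] turn [-0.04  9.32  3.4 ]
[ 525.  -163.2  109. ]
shift(start frame) [502.2  30.3  72.2] shift(goal frame) [484.8   0.9 152.7] turn [-0.04  9.32  3.4 ]
```

```bash
python3 -m pendant '[[0.02,0.002,-0.02,0,0,0,0.04],[0.04,0.0025,-0.02,0,0,0,0.04],[0.045,0.0025,0,0,0,0,0.04],[0.045,0.0025,0,0,0,0,0.04],[0.045,0.0025,0,0,0,0,0.04],[0.045,0.0025,0,0,0,0,0.04],[0.045,0.0025,0,0,0,0,0.04],[0.045,0.0025,0,0,0,0,0.04],[0.045,0.0025,0,0,0,0,0.04],[0.045,0.0025,0,0,0,0,0.04],[0.045,0.0025,0,0,0,0,0.04],[0.037,0.0025,0,0,0,0,0.04]]'
python3 -m pendant '[[0,0,0,0,2.33,0.85,0.04],[0,0,0,0,2.33,0.85,0.04],[0,0,0,0,2.33,0.85,0.04],[0,0,0,0,2.33,0.85,0.04],[0,0,0,0,0,0,0.04],[0,0,0,0,0,0,0.04]]'
python3 - <<'E'
from h import *
for E in((0,98,132.5),(0,98,82.5)):
    t,Rg=tcp_for(E,9.5);print(t.round(1));go(t,Rg)
E
```

```text
clock: 5.2
position: [526.5, -163.8, 220.4]
ee_rot: [0.758, -0.653, -0.001, 0.001]
contact_force: [1.2, 1.0, -5.1]
gripper_width: 58.0
grasp_force: 66.6
clock: 5.8
position: [526.8, -161.3, 221.0]
ee_rot: [0.736, -0.672, 0.06, 0.053]
contact_force: [0.3, -0.2, -5.5]
gripper_width: 58.3
grasp_force: 66.4
[ 525.  -163.2  159. ]
shift(start frame) [-8.3  2.2 61.5] shift(goal frame) [-8.5  2.  61.4] turn [-0.14  0.26  0.04]
[ 525.  -163.2  109. ]
shift(start frame) [-16.3   2.3 110.8] shift(goal frame) [-16.8   2.  110.7] turn [-0.14  0.26  0.04]
```

```bash
python3 -m pendant '[[-0.0035,0.0005,0.022,0,0.06,0,0.04],[-0.0035,0.0005,0.024,0,0.06,0,0.04],[-0.0035,0.0006,0.024,0,0.06,0,0.04],[-0.003,0.0006,0.016,0,0.06,0,0.04],[-0.0005,0,0.007,0,0,0,0.04],[0,0,0,0,0,0,0.04],[0,0,0,0,0,0,0.04]]'
cat > look.py <<'E'
import sys
from h import *
from bench import arm
k=sys.argv[1];tx,ty,sx,sy=map(int,sys.argv[2:6])
s=arm.read_state();p=np.array(s["position"]);q=R.from_quat(s["ee_rot"])
t=np.linspace(0,2*np.pi,24);g=6
def cyl(r,h):return [[(h*j,r*np.cos(a),g+r*np.sin(a)) for a in t] for j in(-1,1)]+[[(-h,r,g),(h,r,g)],[(-h,-r,g),(h,-r,g)]]
L=[q.apply(np.array(l))+p for l in cyl(30,107)+cyl(15,125)]+wire(P,1.9) if len(sys.argv)<7 else wire(P,float(sys.argv[6]))
im=[]
for n,b in(("top",(tx,ty,104,55)),("side",(sx,sy,104,62))):
    i=arm.get_image(n)["image"][:,:,::-1].copy();cv2.imwrite(f"pics/{n}{k}.png",i)
    overlay(n,i,b,5,L,"pics/t.png");im.append(cv2.imread("pics/t.png"))
cv2.imwrite(f"pics/v{k}.png",np.vstack(im))
c=R.from_euler('z',-P[2]).apply(q.apply([[-125,0,6],[0,0,6],[125,0,6]])+p-[P[0],P[1],0]);print("disp: hubend,centre,cradleend\n",c.round(1),s["clock"],np.round(s["contact_force"],1))
E
python3 look.py 2 303 195 255 225
```

```text
clock: 6.5
position: [526.7, -163.3, 129.1]
ee_rot: [0.736, -0.672, 0.064, 0.054]
contact_force: [0.5, -0.1, -4.6]
gripper_width: 58.5
grasp_force: 66.3
disp: hubend,centre,cradleend
 [[   1.8   97.7  102.4]
 [   1.7  -25.5  123.1]
 [   1.7 -148.8  143.9]] 6.5 [ 0.5 -0.1 -4.6]
```

View pics/v2.png

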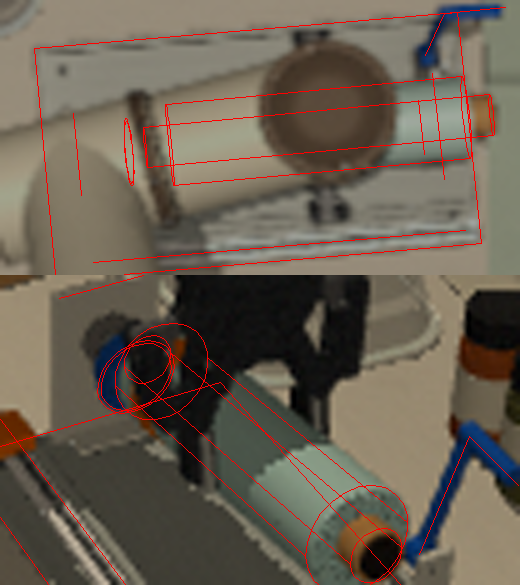

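The roll's model lines match in both views. The hub end is 10 mm short of the cup mouth and 20 mm high, so lower it and then push in.

```bash
python3 -m pendant '[[-0.0017,0.001,0.01,0,0,0,0.04],[-0.0016,0.0007,0.0095,0,0,0,0.04],[0,0,0,0,0,0,0.04],[0,0,0,0,0,0,0.04]]'
python3 - <<'E'
from h import *
for E in((0,98,82.5),(0,117,82.5),(0,129,82.5)):
    t,Rg=tcp_for(E,9.5);go(t,Rg)
E
```

```text
clock: 7.0
position: [523.8, -163.3, 108.0]
ee_rot: [0.736, -0.672, 0.063, 0.055]
contact_force: [-0.0, -0.0, -4.9]
gripper_width: 58.6
grasp_force: 66.3
shift(start frame) [ 0.2 -1.2 -1.1] shift(goal frame) [ 0.2 -1.2 -1.1] turn [-0.21 -0.06  0.01]
shift(start frame) [-18.6  -1.2  -4.2] shift(goal frame) [-18.6  -1.2  -4.2] turn [-0.21 -0.06  0.01]
shift(start frame) [-30.4  -1.2  -6.2] shift(goal frame) [-30.4  -1.2  -6.2] turn [-0.21 -0.06  0.01]
```

Move in to y 117 slowly, watching the force.

```bash
python3 -m pendant '[[-0.006,-0.001,-0.002,0,0,0,0.04],[-0.006,0,-0.001,0,0,0,0.04],[-0.003,0,-0.0005,0,0,0,0.04],[-0.0015,0,-0.0003,0,0,0,0.04],[0,0,0,0,0,0,0.04],[0,0,0,0,0,0,0.04]]'
python3 -m pendant '[[-0.003,0,-0.0005,0,0,0,0.04],[-0.003,0,-0.0005,0,0,0,0.04],[0,0,0,0,0,0,0.04],[0,0,0,0,0,0,0.04]]'
```

```text
clock: 7.6
position: [523.6, -146.3, 109.6]
ee_rot: [0.736, -0.672, 0.063, 0.054]
contact_force: [0.2, -0.2, -4.7]
gripper_width: 58.0
grasp_force: 66.3
clock: 8.0
position: [523.0, -140.6, 109.6]
ee_rot: [0.736, -0.672, 0.063, 0.055]
contact_force: [0.9, -4.2, -5.2]
gripper_width: 58.1
grasp_force: 66.3
```

Contact at -4.2 N, matching the spring with the cup about 2 mm back. Push 8 mm more.

```bash
python3 -m pendant '[[-0.003,0,-0.0005,0,0,0,0.04],[-0.003,0,-0.0005,0,0,0,0.04],[-0.0025,0,-0.0004,0,0,0,0.04],[0,0,0,0,0,0,0.04],[0,0,0,0,0,0,0.04]]'
python3 - <<'E'
from h import *
from bench import arm
s=arm.read_state();p=np.array(s["position"]);q=R.from_quat(s["ee_rot"])
print(R.from_euler('z',-P[2]).apply(q.apply([[-125,0,6],[0,0,6],[125,0,6]])+p-[P[0],P[1],0]).round(1),np.round(s["wrist_torque"],2))
fp=None
for tl in (9.5,7,4.5,2,0):
    t,Rg=tcp_for((0,128.5,82.5-2.0*(9.5-tl)/9.5),tl)
    if fp: go(t,Rg,s,fp)
    fp=(t,Rg)
E
```

```text
clock: 8.5
position: [522.3, -132.4, 109.7]
ee_rot: [0.735, -0.672, 0.063, 0.055]
contact_force: [1.7, -5.8, -5.0]
gripper_width: 58.5
grasp_force: 66.3
[[ 2.000e-01  1.289e+02  8.290e+01]
 [ 1.000e-01  5.600e+00  1.037e+02]
 [-0.000e+00 -1.176e+02  1.246e+02]] [-1.3  -0.23 -0.1 ]
shift(start frame) [0.1 0.  6. ] shift(goal frame) [0.3 0.  6. ] turn [-0.  -2.5  0. ]
shift(start frame) [ 0.1 -0.   6. ] shift(goal frame) [ 0.3 -0.   6. ] turn [ 0.  -2.5  0. ]
shift(start frame) [ 0.1 -0.   6. ] shift(goal frame) [ 0.4 -0.   6. ] turn [ 0.  -2.5 -0. ]
shift(start frame) [0.1 0.  4.8] shift(goal frame) [0.3 0.  4.8] turn [ 0. -2.  0.]
```

```bash
python3 -m pendant '[[-0.0015,0,0,0,0,0,0.04],[0,0,0.003,0,-1.25,0,0.04],[0,0,0.003,0,-1.25,0,0.04],[0,0,0.003,0,-1.25,0,0.04],[0,0,0.003,0,-1.25,0,0.04],[0,0,0,0,0,0,0.04],[0,0,0,0,0,0,0.04]]'
python3 look.py 3 303 195 255 225
```

```text
clock: 9.2
position: [522.4, -133.0, 97.6]
ee_rot: [0.737, -0.674, 0.031, 0.025]
contact_force: [0.9, -7.1, -4.3]
gripper_width: 58.3
grasp_force: 66.4
disp: hubend,centre,cradleend
 [[   0.2  130.2   81.5]
 [   0.2    5.6   91.6]
 [   0.2 -119.   101.7]] 9.2 [ 0.9 -7.1 -4.3]
```

View pics/v3.png

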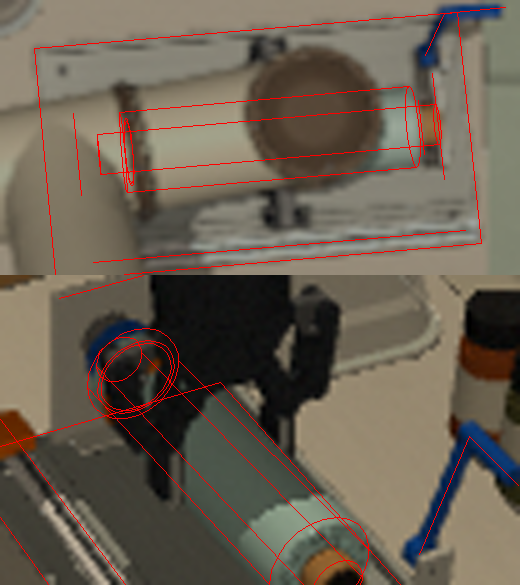

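The top view shows the core stub over the cradle on the inner side of the plate, and the cup is pushed back. Keep levelling.

```bash
python3 -m pendant '[[0,0,0.0029,0,-1.15,0,0.04],[0,0,0.0029,0,-1.15,0,0.04],[0,0,0.0015,0,-0.6,0,0.04],[0,0,0,0,0,0,0.04],[0,0,0,0,0,0,0.04]]'
python3 - <<'E'
from h import *
from bench import arm
s=arm.read_state();p=np.array(s["position"]);q=R.from_quat(s["ee_rot"])
print(R.from_euler('z',-P[2]).apply(q.apply([[-125,0,6],[0,0,6],[125,0,6]])+p-[P[0],P[1],0]).round(1),np.round(s["wrist_torque"],2))
E
python3 -m pendant '[[0,0,0.0015,0,-0.6,0,0.04],[0,0,0.001,0,-0.4,0,0.04],[0,0,0,0,0,0,0.04],[0,0,0,0,0,0,0.04]]'
python3 - <<'E'
from h import *
from bench import arm
s=arm.read_state();p=np.array(s["position"]);q=R.from_quat(s["ee_rot"])
print(R.from_euler('z',-P[2]).apply(q.apply([[-125,0,6],[0,0,6],[125,0,6]])+p-[P[0],P[1],0]).round(1),np.round(s["wrist_torque"],2))
E
```

```text
clock: 9.8
position: [522.7, -133.4, 90.5]
ee_rot: [0.738, -0.674, 0.013, 0.008]
contact_force: [-0.2, -7.1, -2.8]
gripper_width: 58.6
grasp_force: 66.6
[[   0.3  130.3   80.7]
 [   0.4    5.4   84.5]
 [   0.4 -119.6   88.3]] [-1.58  0.    0.1 ]
clock: 10.2
position: [522.6, -133.6, 88.9]
ee_rot: [0.738, -0.675, 0.007, 0.002]
contact_force: [-2.3, -7.1, 1.8]
gripper_width: 58.3
grasp_force: 67.4
[[   0.3  130.4   81.3]
 [   0.3    5.4   82.9]
 [   0.4 -119.6   84.5]] [-1.63  0.55 -0.12]
```

```bash
cat > st.py <<'E'
from h import *
from bench import arm
s=arm.read_state();p=np.array(s["position"]);q=R.from_quat(s["ee_rot"])
print(R.from_euler('z',-P[2]).apply(q.apply([[-125,0,6],[0,0,6],[125,0,6]])+p-[P[0],P[1],0]).round(1).tolist(),np.round(s["contact_force"],1),np.round(s["wrist_torque"],2))
E
python3 -m pendant '[[0,0.001,0,0,0,0,0.04],[0,0.001,0,0,0,0,0.04],[0,0,0,0,0,0,0.04],[0,0,0,0,0,0,0.04]]'|grep clock; python3 st.py
python3 -m pendant '[[0,0,0.001,0,-0.4,0,0.04],[0,0,0,0,0,0,0.04],[0,0,0,0,0,0,0.04]]' |grep clock; python3 st.py
```

```text
clock: 10.6
[[0.2, 130.4, 81.2], [0.2, 5.4, 82.8], [0.2, -119.6, 84.5]] [ 2.  -7.3 -2.1] [-1.7  -0.51 -0.3 ]
clock: 10.9
[[0.1, 130.4, 81.8], [0.1, 5.4, 82.6], [0.0, -119.6, 83.4]] [-0.  -5.5  3.6] [-1.56 -0.04 -0.39]
```

```bash
python3 -m pendant '[[0,0,0.001,0,-0.4,0,0.04],[0,0,0,0,0,0,0.04],[0,0,0,0,0,0,0.04]]' |grep clock; python3 st.py
python3 -m pendant '[[0,0,0.0015,0,0,0,0.04],[0,0,0,0,0,0,0.04],[0,0,0,0,0,0,0.04]]' |grep clock; python3 st.py
```

```text
clock: 11.2
[[0.1, 130.3, 82.4], [0.0, 5.3, 82.4], [0.0, -119.7, 82.3]] [-1.5 -5.9  8. ] [-1.53  0.52 -0.52]
clock: 11.5
[[0.1, 130.2, 82.2], [0.0, 5.2, 82.2], [-0.0, -119.8, 82.2]] [-4.9 -4.7 15.3] [-1.29  1.31 -0.68]
```

```bash
python3 -m pendant '[[0.001,0.001,-0.0015,0,0,0,0.04],[0.001,0.001,0,0,0,0,0.04],[0.001,0,0,0,0,0,0.04],[0,0,0,0,0,0,0.04],[0,0,0,0,0,0,0.04]]' |grep clock; python3 st.py
python3 -m pendant '[[0.001,0,0,0,0,0,0.04],[0.0008,0,0,0,0,0,0.04],[0,0,0,0,0,0,0.04],[0,0,0,0,0,0,0.04]]' |grep clock; python3 st.py
```

```text
clock: 12.0
[[-0.1, 128.4, 82.5], [-0.1, 3.4, 82.3], [-0.1, -121.6, 82.1]] [ 2.2 -0.6  8. ] [-0.13 -0.42 -0.69]
clock: 12.4
[[-0.1, 126.9, 82.5], [-0.1, 1.9, 82.3], [-0.1, -123.1, 82.1]] [1.3 1.1 8.8] [ 0.31 -0.34 -0.7 ]
```

```bash
python3 -m pendant '[[0.001,0,0,0,0,0,0.04],[0.0005,0,0,0,0,0,0.04],[0,0,0,0,0,0,0.04],[0,0,0,0,0,0,0.04]]' |grep clock; python3 st.py
python3 look.py 4 303 195 275 250
```

```text
clock: 12.8
[[-0.1, 126.8, 82.7], [-0.1, 1.8, 82.3], [-0.1, -123.2, 81.9]] [ 0.3  7.1 10.4] [ 2.2  -0.01 -0.74]
disp: hubend,centre,cradleend
 [[-1.000e-01  1.268e+02  8.270e+01]
 [-1.000e-01  1.800e+00  8.230e+01]
 [-1.000e-01 -1.232e+02  8.190e+01]] 12.8 [ 0.3  7.1 10.4]
```

View pics/v4.png

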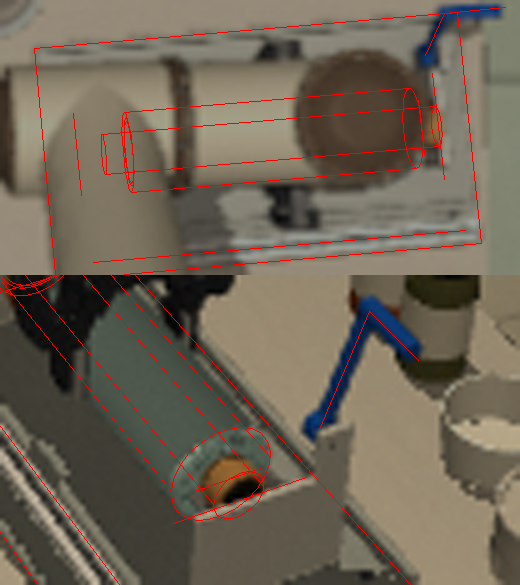

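The cradle end is stopped by the plate (y force rises with no movement), the core is captured sideways in the V, and the roll is level. The side view shows it seated. I'll relieve the load and let go.

```bash
python3 -m pendant '[[-0.001,0,-0.001,0,0,0,0.04],[0,0,-0.001,0,0,0,0.04],[0,0,0,0,0,0,0.04],[0,0,0,0,0,0,0.04]]' |grep clock; python3 st.py
python3 -m pendant '[[0,0,0,0,0,0,0.062],[0,0,0,0,0,0,0.07],[0,0,0,0,0,0,0.08],[0,0,0,0,0,0,0.08],[0,0,0,0,0,0,0.08],[0,0,0,0,0,0,0.08],[0,0,0,0,0,0,0.08],[0,0,0,0,0,0,0.08]]'
```

```text
clock: 13.3
[[-0.2, 126.8, 82.7], [-0.2, 1.8, 82.4], [-0.2, -123.2, 82.1]] [5.9 1.5 0.2] [ 0.78 -1.61 -0.63]
clock: 14.1
position: [518.8, -138.0, 87.5]
ee_rot: [0.738, -0.674, 0.001, -0.003]
contact_force: [0.4, 0.0, -0.0]
gripper_width: 80.0
grasp_force: 0.0
```

Released with no contact. Back straight up, then work out the keeper waypoints.

```bash
python3 -m pendant '[[0,-0.003,-0.005,0,0,0,0.08],[0,0,-0.02,0,0,0,0.08],[0,0,-0.035,0,0,0,0.08],[0,0,-0.04,0,0,0,0.08],[0,0,-0.04,0,0,0,0.08],[0,0,0,0,0,0,0.0],[0,0,0,0,0,0,0.0]]'
python3 - <<'E'
from h import *
from bench import arm
P2=[522.6,-137.2,.0897]
Rg=Rt(np.degrees(P2[2]))
for d in((115,-142,230),(115,-142,184)):
    go(disp2w(P2,d)[0],Rg)
# change in the roll region between side pictures before/after release, and orange/film centroid
b=arm.get_image("side")["image"][:,:,::-1].copy();cv2.imwrite("pics/side5.png",b)
a=cv2.imread("pics/side4.png")
for n,i in(("held",a),("free",b)):
    h=cv2.cvtColor(i[325:360,300:340],cv2.COLOR_BGR2HSV);m=cv2.inRange(h,(5,110,60),(22,255,255));ys,xs=np.nonzero(m);print(n,len(xs),xs.mean()+300,ys.mean()+325)
E
```

```text
clock: 14.8
position: [521.7, -138.0, 229.0]
ee_rot: [0.738, -0.675, 0.002, -0.004]
contact_force: [-0.6, 0.3, -0.1]
gripper_width: 52.9
grasp_force: 0.0
shift(start frame) [ 141.3 -115.9   -0.5] shift(goal frame) [ 141.3 -116.    -1. ] turn [-0.46  0.15  0.02]
shift(start frame) [ 141.4 -115.6   45.5] shift(goal frame) [ 141.3 -116.    45. ] turn [-0.46  0.15  0.02]
held 0 nan nan
free 0 nan nan<stdin>:11: RuntimeWarning: Mean of empty slice.
  ret = ret.dtype.type(ret / rcount)
```

```bash
python3 - <<'E'
import cv2,numpy as np
for n in("3","4","5"):
    h=cv2.cvtColor(cv2.imread(f"pics/side{n}.png")[275:306,305:340],cv2.COLOR_BGR2HSV);m=cv2.inRange(h,(3,110,60),(22,255,255));ys,xs=np.nonzero(m);print(n,len(xs),xs.mean()+305,ys.mean()+275)
E
python3 -m pendant '[[0,-0.029,0,-0.46,0,0,0],[0.02,-0.029,0,0,0,0,0],[0.035,-0.029,0,0,0,0,0],[0.04,-0.029,0,0,0,0,0],[0.046,0,0,0,0,0,0],[0,0,0.02,0,0,0,0],[0,0,0.025,0,0,0,0],[0,0,0,0,0,0,0],[0,0,0,0,0,0,0]]'; python3 st.py
```

```text
3 70 319.4714285714286 284.2714285714286
4 66 319.72727272727275 290.030303030303
5 68 319.77941176470586 289.95588235294116
clock: 15.75
position: [648.9, -268.0, 180.5]
ee_rot: [0.738, -0.674, -0.003, 0.001]
contact_force: [0.5, -0.0, 1.0]
gripper_width: 0.1
grasp_force: 0.0
[[113.9, -14.7, 174.9], [114.0, -139.7, 174.5], [114.1, -264.7, 174.2]] [ 0.5 -0.   1. ] [-0.01 -0.11 -0.02]
```

The roll did not move when released (core image shifted less than 0.1 px). Now push the thumb bar from behind.

```bash
python3 -m pendant '[[0,0.01,0,0,0,0,0],[0,0.01,0,0,0,0,0],[0,0.01,0,0,0,0,0],[0,0.01,0,0,0,0,0],[0,0,0,0,0,0,0]]'; python3 st.py
python3 -m pendant '[[0,0.01,0.002,0,0,0,0],[0,0.01,0.003,0,0,0,0],[0,0.01,0.005,0,0,0,0],[0,0.01,0.006,0,0,0,0],[0,0.01,0.006,0,0,0,0],[0,0,0,0,0,0,0]]'; python3 st.py
```

```text
clock: 16.25
position: [608.0, -271.7, 183.2]
ee_rot: [0.738, -0.675, -0.002, 0.0]
contact_force: [0.1, 0.4, 0.1]
gripper_width: -0.4
grasp_force: 0.0
[[72.9, -14.8, 177.5], [72.9, -139.8, 177.2], [72.9, -264.8, 176.9]] [0.1 0.4 0.1] [ 0.06 -0.05 -0.  ]
clock: 16.85
position: [557.3, -275.9, 158.9]
ee_rot: [0.738, -0.675, -0.004, 0.001]
contact_force: [-0.4, 0.1, -0.4]
gripper_width: -0.2
grasp_force: 0.0
[[22.1, -14.4, 153.4], [22.1, -139.4, 152.9], [22.0, -264.4, 152.3]] [-0.4  0.1 -0.4] [ 0.01 -0.   -0.03]
```

```bash
cat > keep.py <<'E'
from h import *
from bench import arm
P2=[522.6,-137.2,.0897]
for n in("side","top"):
    i=arm.get_image(n)["image"][:,:,::-1].copy();cv2.imwrite(f"pics/k_{n}.png",i)
    m=cv2.inRange(cv2.cvtColor(i,cv2.COLOR_BGR2HSV),(105,120,40),(130,255,255))
    x0,x1,y0,y1=(315,375,235,310) if n=="side" else (375,410,185,245)
    ys,xs=np.nonzero(m[y0:y1,x0:x1]);print(n,len(xs),"x",xs.min()+x0,xs.max()+x0,"y",ys.min()+y0,ys.max()+y0)
    for a in(1.9,1.2,.9,.7,.5,.3,0):
        kx,kz=52-74*np.cos(a),101+74*np.sin(a);print(a,proj(n,disp2w(P2,[(52,-116,101),(kx,-116,kz),(kx,-160,kz)])).round(0).tolist())
    print(["".join(".#"[v>0] for v in r) for r in m[y0:y1:2,x0:x1]].__str__().replace("', '","\n"))
E
python3 keep.py; python3 st.py
```

```text
side 73 x 322 341 y 267 282
1.9 [[338.0, 280.0], [348.0, 256.0], [358.0, 266.0]]
1.2 [[338.0, 280.0], [331.0, 262.0], [341.0, 272.0]]
0.9 [[338.0, 280.0], [324.0, 268.0], [334.0, 278.0]]
0.7 [[338.0, 280.0], [321.0, 272.0], [330.0, 282.0]]
0.5 [[338.0, 280.0], [317.0, 277.0], [326.0, 287.0]]
0.3 [[338.0, 280.0], [315.0, 281.0], [324.0, 292.0]]
0 [[338.0, 280.0], [314.0, 288.0], [322.0, 299.0]]
[[23.0, -14.7, 154.0], [23.0, -139.7, 153.5], [23.0, -264.7, 153.1]] [-0.2  0.1  0.1] [-0.04 -0.06  0.03]Traceback (most recent call last):
  File "keep.py", line 11, in <module>
    print(["".join(".#"[v>0] for v in r) for r in m[y0:y1:2,x0:x1]].__str__().replace("', '","\n"))
           ~~~~~~~^^^^^^^^^^^^^^^^^^^^^^
  File "keep.py", line 11, in <genexpr>
    print(["".join(".#"[v>0] for v in r) for r in m[y0:y1:2,x0:x1]].__str__().replace("', '","\n"))
                   ~~~~^^^^^
TypeError: string indices must be integers, not 'numpy.bool'
```

The keeper is at about 0.85 rad. Go over the bar and press down.

```bash
python3 -m pendant '[[0,-0.006,0,0,0,0,0],[0,0,-0.02,0,0,0,0],[0,0,-0.022,0,0,0,0],[0,0.021,0,0,0,0,0],[0,0.021,0,0,0,0,0],[0,0,0,0,0,0,0],[0,0,0.015,0,0,0,0],[0,0,0.012,0,0,0,0],[0,0,0.01,0,0,0,0],[0,0,0.01,0,0,0,0],[0,0,0,0,0,0,0]]'; python3 st.py
sed -i 's/v>0/int(v>0)/' keep.py; python3 keep.py
```

```text
clock: 18.0
position: [508.4, -280.9, 151.8]
ee_rot: [0.737, -0.675, -0.018, 0.012]
contact_force: [-30.1, -10.8, 8.9]
gripper_width: -0.1
grasp_force: 15.3
[[-27.0, -15.0, 147.0], [-27.3, -140.0, 145.8], [-27.6, -265.0, 144.6]] [-30.1 -10.8   8.9] [-3.22  8.72  0.1 ]
side 68 x 322 341 y 277 290
1.9 [[338.0, 280.0], [348.0, 256.0], [358.0, 266.0]]
1.2 [[338.0, 280.0], [331.0, 262.0], [341.0, 272.0]]
0.9 [[338.0, 280.0], [324.0, 268.0], [334.0, 278.0]]
0.7 [[338.0, 280.0], [321.0, 272.0], [330.0, 282.0]]
0.5 [[338.0, 280.0], [317.0, 277.0], [326.0, 287.0]]
0.3 [[338.0, 280.0], [315.0, 281.0], [324.0, 292.0]]
0 [[338.0, 280.0], [314.0, 288.0], [322.0, 299.0]]
['............................................................
............................................................
............................................................
............................................................
............................................................
............................................................
............................................................
.....
[... 2666 characters left out ...]
..............
...................................
...................................
...................................
...................................
...................................
...................................
...................................
...................................
...................................
...................................
...................................
...................................
...................................
...................................
...................................
...................................
...................................
...................................
...................................']
```

The fingertip slid in front of the bar and is wedged there. Lift off and re-measure.

```bash
python3 -m pendant '[[0,0.01,0,0,0,0,0],[0,0.004,-0.01,0,0,0,0],[0,0,-0.025,0,0,0,0],[0,0,-0.025,0,0,0,0],[0,0,0,0,0,0,0]]'; python3 st.py
python3 keep.py | grep -v "\[\["
```

```text
clock: 18.6
position: [513.7, -281.5, 220.2]
ee_rot: [0.739, -0.674, 0.003, -0.001]
contact_force: [0.8, -0.1, 0.1]
gripper_width: -0.1
grasp_force: 0.0
[[-22.1, -16.1, 213.9], [-21.8, -141.1, 214.2], [-21.5, -266.1, 214.4]] [ 0.8 -0.1  0.1] [ 0.06 -0.09  0.01]
side 137 x 315 341 y 277 290
['............................................................
............................................................
............................................................
............................................................
............................................................
............................................................
............................................................
............................................................
............................................................
............................................................
............................................................
............................................................
............................................................
..............
[... 1922 characters left out ...]
..............
...................................
...................................
...................................
...................................
...................................
...................................
...................................
...................................
...................................
...................................
...................................
...................................
...................................
...................................
...................................
...................................
...................................
...................................
...................................']
```

Keeper is at about 0.38, bar at x -17, z 128. Come down centred on it this time.

```bash
python3 -m pendant '[[0,-0.002,0.02,0,0,0,0],[0,0,0.02,0,0,0,0],[0,0,0.015,0,0,0,0],[0,0,0.006,0,0,0,0],[0,0,0.006,0,0,0,0],[0,0,0,0,0,0,0]]'; python3 st.py
python3 -m pendant '[[0,0,0.005,0,0,0,0],[0,0,0.005,0,0,0,0],[0,0,0,0,0,0,0]]'; python3 st.py
```

```text
clock: 19.3
position: [511.8, -280.2, 147.7]
ee_rot: [0.738, -0.674, -0.003, 0.001]
contact_force: [-0.4, 0.1, 0.6]
gripper_width: -0.1
grasp_force: 0.0
[[-23.7, -14.6, 142.1], [-23.6, -139.6, 141.7], [-23.5, -264.6, 141.3]] [-0.4  0.1  0.6] [-0.01  0.01  0.05]
clock: 19.6
position: [511.6, -280.2, 138.0]
ee_rot: [0.738, -0.675, -0.002, 0.0]
contact_force: [0.7, 1.0, 0.0]
gripper_width: 0.1
grasp_force: 0.0
[[-23.9, -14.6, 132.4], [-23.9, -139.6, 132.0], [-23.8, -264.6, 131.6]] [0.7 1.  0. ] [ 0.02 -0.01 -0.02]
```

```bash
python3 keep.py | sed -n '9,50p' | grep -n "#\|side"
```

```text
22:.......................##...................................
23:.....................######.................................
24:..............#########.....................................
25:...........########.........................................
26:..........##................................................
30:...#.###....................................................
31:....######..................................................
32:......##....................................................Traceback (most recent call last):
  File "keep.py", line 8, in <module>
    ys,xs=np.nonzero(m[y0:y1,x0:x1]);print(n,len(xs),"x",xs.min()+x0,xs.max()+x0,"y",ys.min()+y0,ys.max()+y0)
                                                         ~~~~~~^^
    return umr_minimum(a, axis, None, out, keepdims, initial, where)
ValueError: zero-size array to reduction operation minimum which has no identity
```

```bash
python3 -m pendant '[[0,0,0.003,0,0,0,0],[0,0,0.003,0,0,0,0],[0,0,0,0,0,0,0]]'|grep clock; python3 st.py
python3 -m pendant '[[0,0,0.002,0,0,0,0],[0,0,0.002,0,0,0,0],[0,0,0,0,0,0,0],[0,0,0,0,0,0,0]]'|grep clock; python3 st.py
```

```text
clock: 20.0
[[-23.7, -14.8, 126.5], [-23.7, -139.8, 126.2], [-23.6, -264.8, 125.9]] [-0.7 -0.4  0.1] [-0.02 -0.01  0.01]
clock: 20.4
[[-23.6, -15.0, 125.2], [-23.4, -140.0, 125.0], [-23.2, -265.0, 124.9]] [-4.2  2.  11.7] [0.61 0.96 0.05]
```

The keeper has hit its stop at 11.7 N. Back off upwards and verify.

```bash
python3 -m pendant '[[0,0,0,0,0,0,0],[0,0,0,0,0,0,0],[0,0,-0.01,0,0,0,0],[0,0,-0.03,0,0,0,0],[0,0,-0.04,0,0,0,0],[0,0,-0.04,0,0,0,0],[0,0,-0.03,0,0,0,0],[0,0,0,0,0,0,0],[0,0,0,0,0,0,0],[0,0,0,0,0,0,0]]'; sed -i 's/for n in("side","top")/for n in("side",)/' keep.py; python3 keep.py|grep "#\|side\|\[\["
python3 - <<'E'
import cv2,numpy as np
for n in("side5","k_side"):
    h=cv2.cvtColor(cv2.imread(f"pics/{n}.png")[275:306,305:340],cv2.COLOR_BGR2HSV);m=cv2.inRange(h,(3,110,60),(22,255,255));ys,xs=np.nonzero(m);print(n,len(xs),xs.mean()+305,ys.mean()+275)
a,b=[cv2.imread(f"pics/{n}.png")[225:300,270:330].astype(int) for n in("side5","k_side")]
a0=cv2.imread("pics/side0.png").astype(int);b0=cv2.imread("pics/k_side.png").astype(int)
d=np.abs(a0-b0).max(2)
print("jars diff",d[228:270,345:370].mean(),"ramekin/tin",d[270:315,363:408].mean(),"tongs",d[155:183,160:242].mean())
E
```

```text
clock: 21.4
position: [511.6, -280.3, 276.9]
ee_rot: [0.738, -0.675, -0.003, 0.001]
contact_force: [0.1, 0.0, -0.1]
gripper_width: 0.0
grasp_force: 0.0
side 137 x 315 341 y 277 299
1.9 [[338.0, 280.0], [348.0, 256.0], [358.0, 266.0]]
1.2 [[338.0, 280.0], [331.0, 262.0], [341.0, 272.0]]
0.9 [[338.0, 280.0], [324.0, 268.0], [334.0, 278.0]]
0.7 [[338.0, 280.0], [321.0, 272.0], [330.0, 282.0]]
0.5 [[338.0, 280.0], [317.0, 277.0], [326.0, 287.0]]
0.3 [[338.0, 280.0], [315.0, 281.0], [324.0, 292.0]]
0 [[338.0, 280.0], [314.0, 288.0], [322.0, 299.0]]
.......................##...................................
.....................######.................................
................#######.....................................
..........##########........................................
....##########..............................................
########....................................................
###.........................................................
#####.......................................................
.#####......................................................
...#####....................................................
....#####...................................................
......#.....................................................
side5 68 319.77941176470586 289.95588235294116
k_side 20 322.95 289.45
jars diff 15.293333333333333 ramekin/tin 8.906666666666666 tongs 9.868031358885018
```

The bar is at the shut position, the stop was felt at the expected height, and the arm is clear.

```bash
python3 -c "
from bench import arm
print(arm.job_done())"
```

```text
the job is handed in; nothing more can be done
None
```

The job is handed in at about 21 s: the roll sits level between hub and cradle with the keeper shut over it. The camera and force checks agreed with that, though I didn't check the jars, tin, ramekin and tongs conclusively, and no verdict came back.

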